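Wipe the copper chips off the printing stone

TASK

Two copper chips are left lying on the grey stone slab. Pick up the wooden scraper block and wipe both chips off the slab into the metal catch tray at its side, touching the chips only with the scraper. Then stand the scraper upright on the countertop again, clear of slab and tray, and let go of it.

Things in the scene. Friction and masses are not known exactly. Their poses are not given: they have to be found in the camera images.
- scraper_center (a point): Centre of the loose wooden scraper block, 42.5 mm above its underside. It stands on the counter left or right of slab and tray (an ink roller on the other side). Foot 150 (own x) x 30 (y) x 30 mm high, dark rubber underside; on its middle a grip 70 (x) x 24 (y) mm, from 30 to 85 mm above the underside: grasp it from above across the 24 mm, some 20 mm above this point. z up. 0.2 kg.
- chip_a_center (a point): Centre of a loose copper chip about 30 x 22 mm and 12 mm thick (no point of it further than 20 mm from this point), lying flat on top of the stone slab. Mass about 30 g.
- chip_b_center (a point): Centre of the second, equal copper chip, lying on the slab nearer the tray. Measured along the slab's own x the two chips are at most 90 mm apart, so one stroke of the scraper can take both.
- plate: Grey stone slab, fixed: 200 (own x) x 260 (own y) x 36 mm high, flat bare top. Origin: centre of its underside, on the counter (world z = 0); z up; turned up to 15 degrees. An aluminium catch tray adjoins its -y side (y -130 to -240, x -100 to 100 mm): floor 4 mm, walls 4 mm thick, 28 mm high, none on the slab's side. A 200 mm flask, tin and spoon stand beyond, over 0.75 m from the robot.

How it is judged:
By the outcome, as a careful person would: the job done as asked, in the order asked, and still so for the second after the job is handed in, with the robot touching nothing.
It also fails if it takes over 54 s, if anything falls off the work surface, if the arm or the gripper's body presses on something with over 40 N, if the wrist force passes 120 N, or if a joint passes its speed limit or range.

ROBOT

A 7-joint arm with a two-finger parallel gripper is mounted at the origin on the work surface. World frame = base frame: x ahead of the robot, y to its left, z up, the work surface at z = 0. Lengths are in m, angles in rad, forces in N, time in s.
With the tool pointing down it reaches from about 0.425 to 0.825 m from the base axis. Payload 3.6 kg.
Tool frame: the origin (TCP) lies between the finger pads; the fingertips stand 17 mm ahead of it and the grasp point (between the pads) lies 2 mm behind it (nose_length is the z of the fingertips in the tool frame, in m); z points along the fingers, y is the line along which they close (so a half turn about z gives the same grasp; the last joint's range is limited). The gripper opens to 93 mm and grips with 3 to 60 N. Pads are 15 mm wide; open, the fingers measure 128 mm over their backs; the gripper's body (75 mm by 188 mm) begins 65 mm behind the grasp point.
Start: joints at [1.31, 0.615, -0.013, 1.423, 0.008, 1.103, -0.04], TCP at [0.151, -0.632, 0.236] pointing down, gripper open.
Joint ranges: [-3.12, 3.12], [-0.3, 2.06], [-1.34, 1.32], [0.26, 2.42], [-1.36, 4.5], [0.01, 1.98], [-2.84, 2.84]. Speed limits (rad/s): [2.79, 2.79, 3.14, 3.14, 3.14, 3.14, 3.14].

INTERFACE

Orientations are given as a unit quaternion [x, y, z, w].
In Python, from workcell import state, capture, camera_info, finish_job, nose_length gives the robot as it stands.
- The arm moves only by the shell command python3 -m crank 'ROWS' [FORCE]. ROWS is JSON, a list that holds one entry, the list of rows, each a list of 7 numbers: the turn, a rotation vector about the tool's x, y, z in degrees, then the shift along the tool's x, y, z in cm, then the finger opening in cm, from 0 to 9.3. In form: [[[wx, wy, wz, tx, ty, tz, hand], ...]]. A call has 1 to 8 rows; each row shifts and turns the commanded pose from where the row before left it, along the tool's axes as they then stand; what a row does not reach is not made up. A row lasts 1/10 s, in which the tool goes at most 50 mm and 8.59 degrees, less where a joint would pass 70% of its speed; a pose out of reach is approached as far as the arm can. A call with a gripper value outside its range is refused whole. The fingers move at their own pace and stop on an object; FORCE is the grip in N (left out, the last holds). Time passes only in rows, so rows that do not move let the fingers close. It gives the time, the measured TCP pose, the force, the opening and the grip force at its end, in the units of the state.
- state(): the state, without advancing time (a new reading comes with each control period).
- capture(name): name is "scene" or "top" or "wrist"; returns the picture (420x560x3 uint8, blue, green, red); there is no depth.
- camera_info(name): a dict with "fovy" (degrees; the focal length in pixels is half the picture's height over the tangent of half this angle, whatever the lens; pixels are square), "cx", "cy" (the principal point, pixels), "world_to_cam" (4x4, takes a point from world to camera coordinates). Camera axes: x right, y down, z forward; pixel columns grow to the right and rows downward; lengths in m; the calibration is good to about 2 mm. A picture is of the moment at which its call begins: read the wrist's pose just before it. camera_info takes no time and is no camera call; for the wrist camera it gives the pose at the moment of the call.
- finish_job(): hands the job in; it is judged then, once.
The state is a dict: "t": time; "joints": joint angles; "joint_vel": joint speeds; "joint_torque": joint torques, N m; "tcp_pos": TCP position; "eef_rot": TCP orientation; "wrist_force": force on the tool from outside, world axes, zero at the start; "ft_torque": the same for the moment, N m; "finger_gap": finger opening in m; "grip_force": force on a finger pad.
Only numpy, scipy, OpenCV 4.12 (cv2) and the standard library are available. Lean on these libraries where they do the work, as an engineer would, in place of code of your own. Each camera call takes 0.05 s, during which the arm holds its last target. There are 200 camera calls.

## Working session

There is one attempt and no reset: what is moved stays moved. The work goes in short steps, Python scripts to look and compute and a shell command to move; the robot and the scene stay as the last step left them, time stands still between calls to the robot, and variables do not carry over. Pictures are saved under pics/ and viewed, at most 10 in all, crops included, and the job is handed in when it is done.

```bash
ls; mkdir -p pics
python3 - <<'E'
from workcell import *
import cv2
s=state();print(s)
for n in("top","scene"):
    i=camera_info(n);print(n,i)
    cv2.imwrite(f"pics/{n}0.png",capture(n))
E
```

```text
pics
{'t': 0.0, 'joints': array([ 1.30947135,  0.61591131, -0.01261864,  1.42486148,  0.00811238,
        1.1033601 , -0.04039683]), 'joint_vel': array([ 0.00019221, -0.00039808,  0.00176334,  0.00071533,  0.00151692,
       -0.00115575,  0.00012982]), 'joint_torque': array([-4.25371518e-04, -4.58932114e+01,  2.08781320e-01, -1.65744764e+01,
       -6.11237157e-02,  2.04357156e-02,  2.33077617e-04]), 'tcp_pos': array([ 0.15107709, -0.6314554 ,  0.23449862]), 'eef_rot': array([ 9.93109796e-01,  1.17180987e-01, -1.67647992e-04, -1.23358181e-03]), 'wrist_force': array([ 0.39764207, -0.32211729, -0.0466263 ]), 'ft_torque': array([ 0.01794079, -0.00788055, -0.00306586]), 'grip_force': 0.0, 'finger_gap': 0.0929267713078608}
top {'fovy': 52.71834542021199, 'cx': 273.88643402801546, 'cy': 208.64618340185024, 'world_to_cam': array([[-0.01599323, -0.99912877,  0.0385476 , -0.02278757],
       [-0.99351734,  0.01154012, -0.11309346,  0.55186877],
       [ 0.11255008, -0.04010644, -0.99283632,  0.80925014],
       [ 0.        ,  0.        ,  0.        ,  1.        ]])}
scene {'fovy': 53.75750385816141, 'cx': 281.99115641098007, 'cy': 206.3200687612814, 'world_to_cam': array([[ 0.51881725,  0.85478132,  0.0133251 , -0.27263362],
       [ 0.46928472, -0.27173886, -0.84019631, -0.21226331],
       [-0.71456317,  0.4421616 , -0.54211862,  1.47342224],
       [ 0.        ,  0.        ,  0.        ,  1.        ]])}
```

View pics/top0.png

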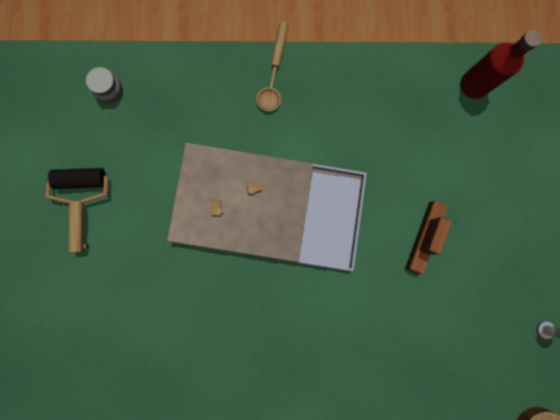

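View pics/scene0.png

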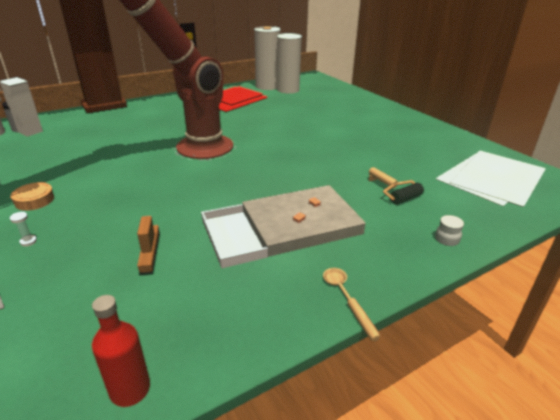

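The top view shows the slab at about (170–312, 145–262), the tray to its right (300–365, 165–270), the chips at (215,208) and (254,187), and the scraper at about (430,238). The scene view agrees.

```bash
cat > h.py <<'E'
import numpy as np,cv2
from workcell import *
from scipy.spatial.transform import Rotation as R
def ray(info,p,z):
    f=210/np.tan(np.radians(info["fovy"]/2)); M=info["world_to_cam"]
    d=M[:3,:3].T@np.array([(p[0]-info["cx"])/f,(p[1]-info["cy"])/f,1]); o=-M[:3,:3].T@M[:3,3]
    return o+d*(z-o[2])/d[2]
def blobs(m,amin):
    cs,_=cv2.findContours(m.astype(np.uint8),cv2.RETR_EXTERNAL,cv2.CHAIN_APPROX_NONE)
    return [c for c in cs if cv2.contourArea(c)>=amin]
def proj(info,P):
    f=210/np.tan(np.radians(info["fovy"]/2)); c=info["world_to_cam"]@np.r_[P,1]
    return np.array([f*c[0]/c[2]+info["cx"],f*c[1]/c[2]+info["cy"]])
def tool(yaw_x,yaw_y=None): pass
def delta(P):  # world target TCP -> tool-axes shift in cm (current orientation)
    s=state(); return R.from_quat(s["eef_rot"]).inv().apply(np.array(P)-s["tcp_pos"])*100
E
python3 - <<'E'
from h import *
i=camera_info("top"); im=cv2.imread("pics/top0.png"); hsv=cv2.cvtColor(im,cv2.COLOR_BGR2HSV)
H,S,V=cv2.split(hsv)
wood=((H<20)&(S>130)&(V>60)); wood[:130]=0
for c in blobs(wood,30):
    r=cv2.minAreaRect(c); print("wood",np.round(r[0],1),np.round(r[1],1),round(r[2],1))
green=(H>50)&(H<90)&(S>90)
m=(~green).astype(np.uint8); m[:130]=0
for c in blobs(m,3000):
    q=cv2.approxPolyDP(c,6,True)[:,0]; print("slab+tray",q.tolist(),[np.round(ray(i,p,.032),3).tolist() for p in q])
for p in [(187,145),(312,163),(300,262),(170,242)]: print(p,np.round(ray(i,p,.036),4),hsv[p[1],p[0]])
for p in [(215.5,208),(254.5,187)]: print("chip",np.round(ray(i,p,.044),4))
crop=np.hstack([cv2.resize(im[140:280,160:380],None,fx=2.4,fy=2.4,interpolation=3)[:336],cv2.resize(im[190:290,395:465],None,fx=3.36,fy=3.36,interpolation=3)])
print(crop.shape);cv2.imwrite("pics/crop1.png",crop)
E
```

```text
wood [432.4 238.5] [23.7 73. ] 19.9
slab+tray [[184, 142], [166, 241], [354, 270], [365, 171]] [[0.688, 0.148, 0.032], [0.491, 0.181, 0.032], [0.428, -0.186, 0.032], [0.626, -0.216, 0.032]]
(187, 145) [0.6807 0.141  0.036 ] [ 15  53 134]
(312, 163) [ 0.6423 -0.1082  0.036 ] [ 44  36 107]
(300, 262) [ 0.4457 -0.0795  0.036 ] [104  28 119]
(170, 242) [0.4883 0.1723 0.036 ] [63 70 88]
chip [0.5527 0.0837 0.044 ]
chip [0.5933 0.0075 0.044 ]
(336, 763, 3)
```

View pics/crop1.png

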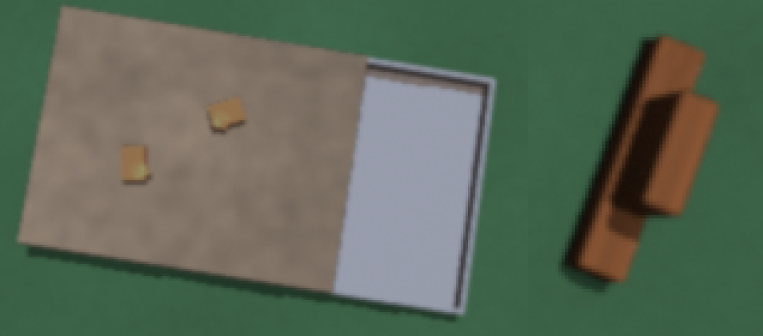

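The crop shows clean slab corners at about (62,7), (368,58), (333,292) and (19,242). The chips are at (135,163) and (226,114). The scraper's foot top and its grip-top face, (680,92)–(718,104)–(681,214)–(645,207), are both clear.

Run:
```python
from h import *
i=camera_info("top"); si=camera_info("scene")
A=lambda p:((p[0]+.5)/2.4-.5+160,(p[1]+.5)/2.4-.5+140)
B=lambda p:((p[0]-528+.5)/3.36-.5+395,(p[1]+.5)/3.36-.5+190)
c=np.array([ray(i,A(p),.036) for p in [(62,7),(368,58),(333,292),(19,242)]])[:,:2]
print(c.round(4),[np.linalg.norm(c[k]-c[k-1]).round(4) for k in range(4)])
y=(c[0]+c[3]-c[1]-c[2]); x=c[0]+c[1]-c[2]-c[3]
print("yaw",np.degrees([np.arctan2(-y[0],y[1]),np.arctan2(x[1],x[0])]), "ctr",c.mean(0))
th=np.radians((np.degrees(np.arctan2(-y[0],y[1]))+np.degrees(np.arctan2(x[1],x[0])))/2)
Rm=np.array([[np.cos(th),-np.sin(th)],[np.sin(th),np.cos(th)]])
for p in [(135,163),(226,114)]:
    w=ray(i,A(p),.046)[:2]; print("chip",w.round(4),"plate",((w-c.mean(0))@Rm).round(4))
g=np.array([ray(i,B(p),.085) for p in [(680,92),(718,104),(681,214),(645,207)]])[:,:2]
f=np.array([ray(i,B(p),.03) for p in [(660,38),(704,52),(623,282),(576,266)]])[:,:2]
for q in(g,f):
    d=q[0]+q[1]-q[2]-q[3]; print(q.mean(0).round(4),"yaw",np.degrees(np.arctan2(d[1],d[0])),[np.linalg.norm(q[k]-q[k-1]).round(3) for k in range(4)])
for nm,P in [("chip",[.5527,.0837,.048]),("slabctr corner",np.r_[c[1],.036]),("grip",np.r_[g.mean(0),.085])]: print(nm,proj(si,P).round(1))
s=state(); print(R.from_quat(s["eef_rot"]).as_matrix().round(3))
```

```text
[[ 0.6855  0.1439]
 [ 0.6405 -0.1103]
 [ 0.4469 -0.0766]
 [ 0.4912  0.1769]] [np.float64(0.1971), np.float64(0.2581), np.float64(0.1965), np.float64(0.2573)]
yaw [-9.97673213 -9.76500832] ctr [0.56602761 0.03349582]
chip [0.5532 0.0826] plate [-0.0211  0.0462]
chip [0.5926 0.0087] plate [ 0.0304 -0.0199]
[ 0.4913 -0.3392] yaw -21.233445443383378 [np.float64(0.068), np.float64(0.022), np.float64(0.066), np.float64(0.02)]
[ 0.4915 -0.339 ] yaw -23.094221111177404 [np.float64(0.147), np.float64(0.028), np.float64(0.148), np.float64(0.029)]
chip [314.8 200.2]
slabctr corner [267.1 244.8]
grip [144.9 223.8]
[[ 0.973  0.233 -0.001]
 [ 0.233 -0.973  0.002]
 [-0.    -0.002 -1.   ]]
```

```bash
python3 -m crank '[[[0,0,7.2,0,0,0,9.3],[0,0,7.2,0,0,0,9.3],[0,0,7.2,0,0,0,9.3],[0,0,7.2,0,0,0,9.3],[0,0,7.2,0,0,0,9.3],[0,0,0,2,-4,0,9.3],[0,0,0,2,-4,0,9.3],[0,0,0,2,-4,0,9.3]]]'
python3 -m crank '[[[0,0,0,2,-4,0,9.3],[0,0,0,2,-4,0,9.3],[0,0,0,2,-4,0,9.3],[0,0,0,2,-4,0,9.3],[0,0,0,2,-4,0,9.3],[0,0,0,2,-4,0,9.3],[0,0,0,2,-4,0,9.3],[0,0,0,0,0,0,9.3]]]'
python3 - <<'E'
from h import *
s=state(); i=camera_info("wrist"); cv2.imwrite("pics/w1.png",capture("wrist"))
print(s["t"],s["tcp_pos"],R.from_quat(s["eef_rot"]).as_matrix().round(3),delta([.4914,-.339,.2]))
print(proj(i,[.4914,-.339,.085]))
E
```

```text
t: 0.9
tcp_pos: [0.2535, -0.5429, 0.235]
eef_rot: [0.981, -0.196, -0.0, -0.001]
wrist_force: [0.9, -0.1, -0.5]
finger_gap: 0.0926
grip_force: 0.0
t: 1.7
tcp_pos: [0.4959, -0.3312, 0.2347]
eef_rot: [0.982, -0.189, 0.001, -0.003]
wrist_force: [-0.1, 0.2, 0.1]
finger_gap: 0.0929
grip_force: 0.0
1.7 [ 0.49587185 -0.33117308  0.23473661] [[ 0.929 -0.37   0.003]
 [-0.37  -0.929  0.006]
 [ 0.001 -0.007 -1.   ]] [0.06039802 0.41547725 3.47736375]
[295.41875535 200.24009443]
```

View pics/w1.png

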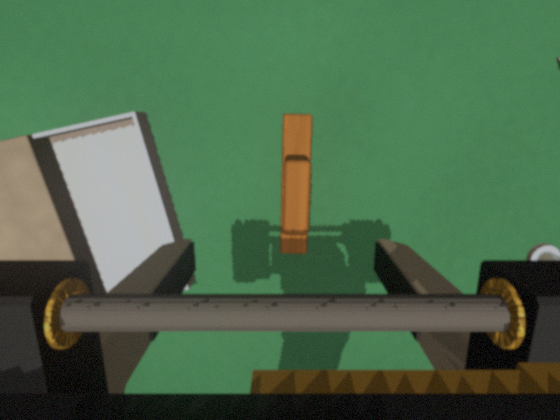

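The wrist view shows the scraper upright in the frame, with the grip top at about (296,197) against a predicted (295,200). I'll measure its yaw and centre from this view.

Run:
```python
from h import *
i=camera_info("wrist"); im=cv2.imread("pics/w1.png"); H,S,V=cv2.split(cv2.cvtColor(im,cv2.COLOR_BGR2HSV))
m=(H<20)&(S>130)&(V>80); m[270:]=0; m[:,:230]=0; m[:,380:]=0
for c in blobs(m,300):
    for v0,v1,z in [(118,150,.03),(165,225,.085),(238,252,.03)]:
        p=[];w=[]
        for v in range(v0,v1):
            u=np.where(m[v])[0]; a,b=ray(i,(u.min(),v),z),ray(i,(u.max()+1,v),z); p.append((a+b)/2); w.append(np.linalg.norm(a-b))
        p=np.array(p)[:,:2]; d=np.polyfit(p[:,0],p[:,1],1); print(z,p.mean(0).round(4),"yaw",np.degrees(np.arctan(d[0])).round(2),"w",np.mean(w).round(4))
    print(cv2.boundingRect(c))
    for v in (114,154): print(v,ray(i,(297,v),.03).round(4),ray(i,(297,v),.085).round(4))
```

```text
0.03 [ 0.5385 -0.3672] yaw -23.17 w 0.0287
0.085 [ 0.492  -0.3455] yaw -23.31 w 0.025
0.03 [ 0.4289 -0.3202] yaw -22.4 w 0.0285
(281, 114, 31, 139)
114 [ 0.5563 -0.374   0.03  ] [ 0.5563 -0.372   0.085 ]
154 [ 0.5195 -0.3595  0.03  ] [ 0.5252 -0.3597  0.085 ]
```

The arm was still settling in that last step, because I read the camera pose after it had moved on about 5 mm. I'll centre, level and descend partway, let it settle, then remeasure.

```bash
python3 -m crank '[[[-0.4,0,1.5,0,0.4,2,9.3],[0,0,0,0,0,2,9.3],[0,0,0,0,0,2,9.3],[0,0,0,0,0,2,9.3],[0,0,0,0,0,0,9.3],[0,0,0,0,0,0,9.3],[0,0,0,0,0,0,9.3]]]'
cat > scr.py <<'E'
from h import *
s=state(); i=camera_info("wrist"); im=capture("wrist"); np.save("pics/wi.npy",i,allow_pickle=True); cv2.imwrite("pics/w2.png",im)
H,S,V=cv2.split(cv2.cvtColor(im,cv2.COLOR_BGR2HSV))
m=(H<20)&(S>130)&(V>80); c=max(blobs(m[:270],300),key=cv2.contourArea); print(cv2.boundingRect(c))
x,y,w,h=cv2.boundingRect(c); p=[]
for v in range(y+5,y+int(.2*h)):
    u=np.where(m[v,230:380])[0]+230; p.append(ray(i,((u.min()+u.max()+1)/2,v),.03)[:2])
p=np.array(p); d=np.polyfit(p[:,0],p[:,1],1)[0]; a=np.arctan(d)
e=ray(i,(x+w/2,y),.03)[:2]; f=np.array([np.cos(a),np.sin(a)])
t=p.mean(0)+f*((e-p.mean(0))@f-.075); print("yaw",np.degrees(a),"centre",t)
print(s["tcp_pos"],R.from_quat(s["eef_rot"]).as_matrix().round(4)); print(delta(np.r_[t,.0605]))
E
python3 scr.py
```

```text
t: 2.45
tcp_pos: [0.4877, -0.3446, 0.1568]
eef_rot: [0.978, -0.209, 0.0, 0.004]
wrist_force: [-0.9, -0.8, -0.2]
finger_gap: 0.0929
grip_force: 0.0
(257, 110, 38, 160)
yaw -23.206534285010456 centre [ 0.49092247 -0.34032836]
[ 0.48774976 -0.34455434  0.15684849] [[ 0.9128 -0.4084 -0.0012]
 [-0.4084 -0.9128 -0.0079]
 [ 0.0021  0.0077 -1.    ]]
[ 0.08212856 -0.56324654  9.6438152 ]
```

```bash
python3 -m crank '[[[0.4,0,-0.9,0.1,-0.5,0,9.3],[0,0,0,0,0,2.5,9.3],[0,0,0,0,0,2.5,9.3],[0,0,0,0,0,2.5,9.3],[0,0,0,0,0,1.5,9.3],[0,0,0,0,0,0.6,9.3],[0,0,0,0,0,0,9.3],[0,0,0,0,0,0,9.3]]]' 25
python3 -m crank '[[[0,0,0,0,0,0,2],[0,0,0,0,0,0,2],[0,0,0,0,0,0,2],[0,0,0,0,0,0,2],[0,0,0,0,0,0,2],[0,0,0,0,0,0,2],[0,0,0,0,0,0,2],[0,0,0,0,0,0,2]]]' 25
python3 -c "
from h import *
s=state();print(s['tcp_pos'],s['wrist_force'],s['joints'].round(2),R.from_quat(s['eef_rot']).as_matrix().round(4))"
```

```text
t: 3.3
tcp_pos: [0.4913, -0.3397, 0.0606]
eef_rot: [0.98, -0.201, 0.001, 0.0]
wrist_force: [0.5, 0.2, -0.3]
finger_gap: 0.0929
grip_force: 0.0
t: 4.1
tcp_pos: [0.4905, -0.3393, 0.0596]
eef_rot: [0.98, -0.201, -0.0, -0.0]
wrist_force: [-0.4, -0.5, 0.3]
finger_gap: 0.0335
grip_force: 0.0
[ 0.4905297  -0.33926253  0.05956703] [-0.41581207 -0.46229863  0.31365758] [ 0.51  0.75  0.1   1.76 -0.11  0.64 -1.3 ] [[ 9.195e-01 -3.931e-01 -1.000e-04]
 [-3.931e-01 -9.195e-01  1.000e-04]
 [-1.000e-04 -1.000e-04 -1.000e+00]]
```

```bash
python3 -m crank '[[[0,0,0,0,0,0,1],[0,0,0,0,0,0,1],[0,0,0,0,0,0,1],[0,0,0,0,0,0,1],[0,0,0,0,0,0,1]]]' 35
python3 -c "
from h import *
s=state();print(s['tcp_pos'],s['grip_force'],s['finger_gap'],s['wrist_force'])"
```

```text
t: 4.6
tcp_pos: [0.4905, -0.3394, 0.0596]
eef_rot: [0.98, -0.201, -0.0, 0.0]
wrist_force: [-0.1, -0.1, -1.7]
finger_gap: 0.0237
grip_force: 35.0
[ 0.49049295 -0.33936613  0.05957384] 34.995651841163635 0.02369703123364233 [-0.0979685  -0.11872164 -1.69843586]
```

```bash
python3 -m crank '[[[0,0,0,0,0,-3,1],[0,0,-3.3,0,0,-3,1],[0,0,-3.3,0,0,-3,1],[0,0,-3.3,0,0,-3,1],[0,0,-3.4,0.1,-2,0,1],[0,0,0,0.1,-4,0,1],[0,0,0,0.1,-4,0,1],[0,0,0,0.1,-4,0,1]]]' 35
python3 -m crank '[[[0,0,0,0.1,-4,0,1],[0,0,0,0.1,-4,0,1],[0,0,0,0.1,-4,0,1],[0,0,0,0.2,-4,0,1],[0,0,0,0.2,-4,0,1],[0,0,0,0.2,-4,0,1],[0,0,0,0.2,-4,0,1],[0,0,0,0.1,-4,0,1]]]' 35
python3 -m crank '[[[0,0,0,0.1,-2.5,0,1],[0,0,0,0,0,0,1],[0,0,0,0,0,0,1],[0,0,0,0,0,0,1]]]' 35
python3 - <<'E'
from h import *
s=state(); w=camera_info("wrist"); cv2.imwrite("pics/w3.png",capture("wrist")); t=capture("top"); cv2.imwrite("pics/top3.png",t)
print(s["t"],s["tcp_pos"],s["wrist_force"],R.from_quat(s["eef_rot"]).as_matrix().round(4),delta([.590,.136,.12]))
m=np.load("pics/wi.npy",allow_pickle=True)
print(proj(w,[.553,.083,.048]),proj(w,[.593,.009,.048]))
cv2.imwrite("pics/v3.png",np.hstack([cv2.resize(cv2.imread("pics/w3.png"),(400,300)),cv2.resize(t,(400,300))]))
E
```

```text
t: 5.4
tcp_pos: [0.5188, -0.199, 0.178]
eef_rot: [0.996, -0.085, -0.001, -0.001]
wrist_force: [0.0, 0.7, -3.2]
finger_gap: 0.0237
grip_force: 35.0
t: 6.2
tcp_pos: [0.5845, 0.1139, 0.1778]
eef_rot: [0.996, -0.085, -0.002, 0.0]
wrist_force: [0.5, 0.0, -2.9]
finger_gap: 0.0239
grip_force: 35.0
t: 6.6
tcp_pos: [0.5905, 0.1336, 0.1787]
eef_rot: [0.996, -0.087, -0.001, 0.001]
wrist_force: [0.5, -0.8, -1.4]
finger_gap: 0.0241
grip_force: 35.0
6.6 [0.59048645 0.13360169 0.17867483] [ 0.48481912 -0.75961376 -1.38318939] [[ 0.985  -0.1726 -0.0022]
 [-0.1726 -0.985  -0.0019]
 [-0.0018  0.0022 -1.    ]] [-0.1464008  -0.25400657  5.92811378]
[349.12454908 235.19512034] [432.02531232 175.18735152]
```

View pics/v3.png

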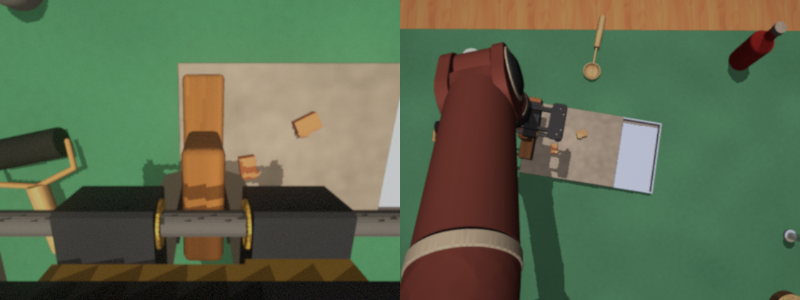

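The left half shows the held scraper square with the slab edge. The chips sit at (347,234) and (430,174) in full-size pixels, within 2 px of where I predicted. The chips lie ahead of the foot, so I'm descending.

```bash
python3 -m crank '[[[0,0,0,0,0,2.5,1],[0,0,0,0,0,2.5,1],[0,0,0,0,0,1.7,1],[0,0,0,0,0,0.8,1],[0,0,0,0,0,0.4,1],[0,0,0,0,0,0,1],[0,0,0,0,0,0,1],[0,0,0,0,0,0,1]]]' 35
python3 -c "
from h import *
s=state();print(s['tcp_pos'],s['wrist_force'],R.from_quat(s['eef_rot']).as_matrix().round(4))"
```

```text
t: 7.5
tcp_pos: [0.5921, 0.1355, 0.1017]
eef_rot: [0.996, -0.086, 0.001, -0.0]
wrist_force: [-0.6, -0.3, -2.3]
finger_gap: 0.0237
grip_force: 35.0
[0.5920892  0.13547677 0.10168631] [-0.56551148 -0.30447067 -2.31859319] [[ 9.853e-01 -1.711e-01  2.100e-03]
 [-1.711e-01 -9.853e-01  6.000e-04]
 [ 1.900e-03 -9.000e-04 -1.000e+00]]
```

```bash
python3 -m crank '[[[0,0,0,0,0,0.4,1],[0,0,0,0,0,0,1],[0,0,0,0,0.5,0,1],[0,0,0,0,1,0,1],[0,0,0,0,1,0,1],[0,0,0,0,1,0,1],[0,0,0,0,1,0,1],[0,0,0,0,1,0,1]]]' 35
python3 -m crank '[[[0,0,0,0,1,0,1],[0,0,0,0,1,0,1],[0,0,0,0,1,0,1],[0,0,0,0,1,0,1],[0,0,0,0,1,0,1],[0,0,0,0,0,0,1]]]' 35
python3 - <<'E'
from h import *
cv2.imwrite("pics/w4.png",capture("wrist"))
s=state();print(s['tcp_pos'],s['wrist_force'],R.from_quat(s['eef_rot']).as_matrix().round(4))
E
```

```text
t: 8.3
tcp_pos: [0.5818, 0.08, 0.0967]
eef_rot: [0.996, -0.086, 0.0, 0.0]
wrist_force: [-0.4, -0.8, -1.6]
finger_gap: 0.0239
grip_force: 35.0
t: 8.9
tcp_pos: [0.5731, 0.0292, 0.0966]
eef_rot: [0.996, -0.087, -0.0, 0.001]
wrist_force: [1.0, 0.9, -2.6]
finger_gap: 0.0241
grip_force: 35.0
[0.57331753 0.03062816 0.09666042] [-0.06206741  0.61533217 -1.52667328] [[ 9.850e-01 -1.727e-01 -1.000e-04]
 [-1.727e-01 -9.850e-01 -6.000e-04]
 [-0.000e+00  6.000e-04 -1.000e+00]]
```

View pics/w4.png

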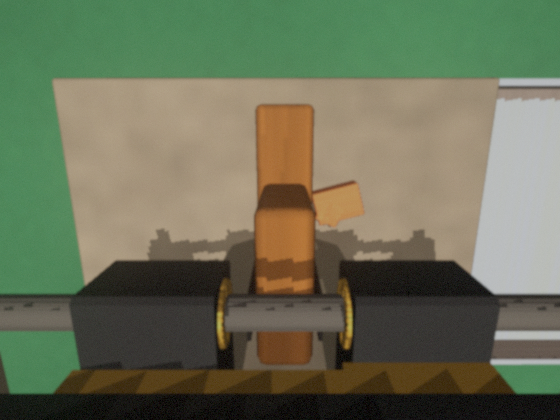

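The foot is now level with the slab's middle. Chip b rests against its face at (338,203), and chip a is hidden under the gripper. I'll continue the stroke over the tray edge.

```bash
python3 -m crank '[[[0,0,0,0,1,0,1],[0,0,0,0,1,0,1],[0,0,0,0,1,0,1],[0,0,0,0,1,0,1],[0,0,0,0,1,0,1],[0,0,0,0,1,0,1],[0,0,0,0,1,0,1],[0,0,0,0,1,0,1]]]' 35
python3 -m crank '[[[0,0,0,0,1,0,1],[0,0,0,0,1,0,1],[0,0,0,0,1,0,1],[0,0,0,0,0.8,0,1],[0,0,0,0,0.8,0,1],[0,0,0,0,0.8,0,1],[0,0,0,0,0.8,0,1],[0,0,0,0,0.6,0,1]]]' 35
python3 -m crank '[[[0,0,0,0,0,0,1],[0,0,0,0,0,0,1],[0,0,0,0,0,0,1]]]' 35
python3 - <<'E'
from h import *
a=capture("wrist");b=capture("top");s=state();print(s['tcp_pos'],s['wrist_force'])
cv2.imwrite("pics/v5.png",np.hstack([cv2.resize(a,(400,300)),cv2.resize(b,(400,300))]))
E
```

```text
t: 9.75
tcp_pos: [0.5596, -0.0478, 0.0967]
eef_rot: [0.996, -0.086, 0.0, -0.0]
wrist_force: [-0.1, 0.1, -2.2]
finger_gap: 0.0239
grip_force: 35.0
t: 10.55
tcp_pos: [0.548, -0.1148, 0.0966]
eef_rot: [0.996, -0.086, -0.0, 0.0]
wrist_force: [-0.4, 0.3, -1.8]
finger_gap: 0.0238
grip_force: 35.0
t: 10.85
tcp_pos: [0.5483, -0.1132, 0.0966]
eef_rot: [0.996, -0.085, 0.0, -0.0]
wrist_force: [0.5, -0.1, -2.1]
finger_gap: 0.0238
grip_force: 35.0
[ 0.54827481 -0.11324415  0.0966476 ] [ 0.18703645 -0.3676846  -1.48144837]
```

View pics/v5.png

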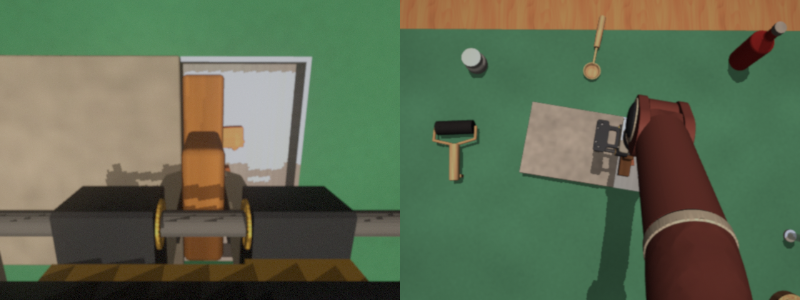

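The foot is over the tray edge and one chip lies flat in the tray at about (233,136). The other is partly hidden by the finger at about (228,170). I'll lift, move aside and look.

```bash
python3 -m crank '[[[0,0,0,0,0,-1,1],[0,0,0,0,0,-2.5,1],[0,0,0,0,0,-3,1],[0,0,0,0,0,-3,1],[0,0,0,-0.1,2.5,0,1],[0,0,0,-0.1,4,0,1],[0,0,0,-0.1,4,0,1],[0,0,0,-0.1,4,0,1]]]' 35
python3 -m crank '[[[0,0,0,-0.1,4,0,1],[0,0,0,-0.1,3.2,0,1],[0,0,0,-0.1,2,0,1],[0,0,0,0,0,0,1],[0,0,0,0,0,0,1],[0,0,0,0,0,0,1]]]' 35
python3 - <<'E'
from h import *
b=capture("top");c=capture("scene");s=state();print(s['tcp_pos'],s['wrist_force'],s['finger_gap'],R.from_quat(s['eef_rot']).as_matrix().round(4))
cv2.imwrite("pics/v6.png",np.hstack([cv2.resize(b[130:290,150:380],(400,278)),cv2.resize(c[150:290,180:380],(400,278))]))
cv2.imwrite("pics/scene6.png",c)
E
```

```text
t: 11.75
tcp_pos: [0.5192, -0.2572, 0.1927]
eef_rot: [0.996, -0.085, 0.001, 0.0]
wrist_force: [0.9, 0.1, -2.1]
finger_gap: 0.0238
grip_force: 35.0
t: 12.35
tcp_pos: [0.5018, -0.3437, 0.1918]
eef_rot: [0.996, -0.084, 0.0, -0.001]
wrist_force: [-0.1, 0.4, -1.9]
finger_gap: 0.024
grip_force: 35.0
[ 0.50169918 -0.34403053  0.19181887] [-0.38272147 -0.64307329 -2.51090046] 0.023756418098895934 [[ 9.858e-01 -1.677e-01  5.000e-04]
 [-1.677e-01 -9.858e-01  1.200e-03]
 [ 3.000e-04 -1.300e-03 -1.000e+00]]
```

View pics/v6.png

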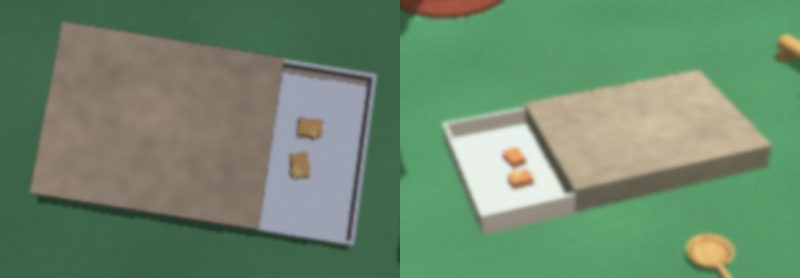

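Both chips lie flat in the tray and the slab is bare. I'm lowering the scraper at (0.502, −0.344).

```bash
python3 -m crank '[[[0,0,0,0,0,3,1],[0,0,0,0,0,3,1],[0,0,0,0,0,3,1],[0,0,0,0,0,2,1],[0,0,0,0,0,1,1],[0,0,0,0,0,0.5,1],[0,0,0,0,0,0,1],[0,0,0,0,0,0,1]]]' 35
python3 -c "
from h import *
s=state();print(s['tcp_pos'],s['wrist_force'],R.from_quat(s['eef_rot']).as_matrix().round(4))"
```

```text
t: 13.25
tcp_pos: [0.5016, -0.3466, 0.0678]
eef_rot: [0.996, -0.086, 0.001, 0.001]
wrist_force: [-0.1, 0.2, -1.4]
finger_gap: 0.024
grip_force: 35.0
[ 0.50160199 -0.34655097  0.06778629] [-0.09562524  0.1978477  -1.38425672] [[ 9.853e-01 -1.707e-01  2.100e-03]
 [-1.707e-01 -9.853e-01 -1.200e-03]
 [ 2.200e-03  8.000e-04 -1.000e+00]]
```

```bash
python3 -m crank '[[[0,0,0,0,0,0.3,1],[0,0,0,0,0,0.3,1],[0,0,0,0,0,0.1,1],[0,0,0,0,0,0,1],[0,0,0,0,0,0,1]]]' 35
python3 -m crank '[[[0,0,0,0,0,0.1,1],[0,0,0,0,0,0,1],[0,0,0,0,0,0,1]]]' 35
```

```text
t: 13.75
tcp_pos: [0.5007, -0.3462, 0.0597]
eef_rot: [0.996, -0.086, 0.0, -0.0]
wrist_force: [0.3, -0.1, -2.1]
finger_gap: 0.0235
grip_force: 35.0
t: 14.05
tcp_pos: [0.5008, -0.3463, 0.0596]
eef_rot: [0.996, -0.086, 0.0, 0.0]
wrist_force: [-2.2, 0.5, 5.1]
finger_gap: 0.024
grip_force: 35.0
```

The force now points up at 5 N, so the scraper is down. I'll open, wait, retreat upwards and check.

```bash
python3 -m crank '[[[0,0,0,0,0,0,3],[0,0,0,0,0,0,4],[0,0,0,0,0,0,6],[0,0,0,0,0,0,8],[0,0,0,0,0,0,8],[0,0,0,0,0,0,8],[0,0,0,0,0,0,8],[0,0,0,0,0,0,8]]]'
python3 -m crank '[[[0,0,0,0,0,-1,8],[0,0,0,0,0,-2,8],[0,0,0,0,0,-3,8],[0,0,0,0,0,-3,8],[0,0,0,0,0,-3,8],[0,0,0,0,0,-3,8],[0,0,0,0,0,0,8],[0,0,0,0,0,0,8]]]'
python3 - <<'E'
from h import *
w=capture("wrist");c=capture("scene");s=state();print(s['t'],s['tcp_pos'],s['wrist_force'],s['finger_gap'])
cv2.imwrite("pics/v7.png",np.hstack([cv2.resize(w,(400,300)),cv2.resize(c,(400,300))]))
E
```

```text
t: 14.85
tcp_pos: [0.5008, -0.3462, 0.0586]
eef_rot: [0.996, -0.086, 0.0, -0.0]
wrist_force: [0.1, 0.4, -0.3]
finger_gap: 0.0785
grip_force: 0.0
t: 15.65
tcp_pos: [0.5008, -0.3463, 0.2097]
eef_rot: [0.996, -0.086, 0.001, 0.0]
wrist_force: [-1.4, -0.1, -0.1]
finger_gap: 0.0797
grip_force: 0.0
15.75 [ 0.49990378 -0.34566829  0.20762467] [ 0.83077536  0.1817048  -0.37942326] 0.07999489725385085
```

View pics/v7.png

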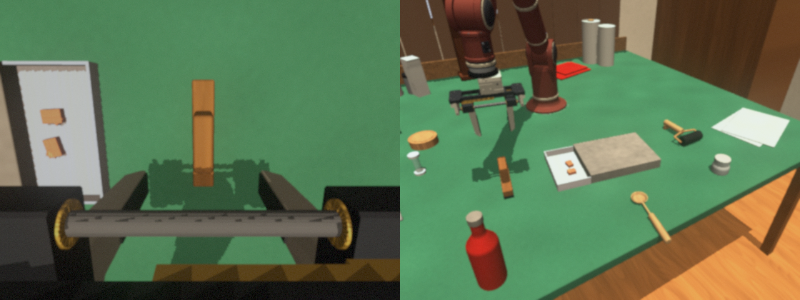

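The scraper stands upright on the counter at (203,133), clear of the tray. Both chips lie in the tray at (52,117) and (53,147), and the gripper is free above.

```bash
python3 -c "
from workcell import *
print(finish_job())"
```

```text
the job is handed in; nothing more can be done
None
```

Both copper chips were wiped into the catch tray with the scraper, which now stands upright and released on the countertop, clear of slab and tray; the job was handed in at about 16 s.

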